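# Spread washed rubber stoppers on the drying tray and shut it in the cabinet

## Task

Spread the heap of washed rubber stoppers out into one even layer on the drying tray: every stopper down on the tray floor, standing or lying, none on top of others, and at least one in each of the six marked sections. Then slide the tray fully home into the drying cabinet and lower the sash all the way, so that the stoppers stay spread. Leave the other things on the bench where they stand.

Things in the scene. Friction and masses are not known exactly. Their poses are not given: they have to be found in the camera images.
- cabinet: White bench-top drying cabinet, fixed, 230 mm wide, roof at z = 138 mm; its base board (220 mm wide, top at z = 12 mm) carries the tray in front. Origin on the counter under the middle of its mouth; x axis level into the cabinet (mouth and drawn-out tray lie on -x), y along its width, z up. Two upright sash guides, 230 mm high, flank the mouth at y = +-103 to 117 mm.
- tray (a joint): How far the steel drying tray has been slid in, in m: 0 = drawn right out (the start), 0.230 = fully home, its low white front panel against the cabinet. It runs along the cabinet's x axis and stays where it is left; about 7 N slides it.
- tray_mid (a point): Centre of the tray's flat floor, on its upper face (z = 18 mm); axes as the cabinet's. Open-topped: inside 145 mm along x, 190 mm along y; its rim all round is 4 mm thick (9 mm on -x) and only 10 mm above the floor. Fine flush lines at x = 0 and y = +-31.7 mm mark six sections. Drawn out, its rear wall is 80 mm from the cabinet mouth.
- tray_handle (a point): Middle of the tray's bow handle: a level steel bar 10 mm thick, 90 mm long along y, 60 mm in front of the front panel (on -x), 25 mm above the counter. Pushed toward the cabinet's +x from its outer side, it slides the tray home.
- sash (a joint): Height of the vertical sliding sash at the mouth, in m: 0 = fully down (shut, lower edge just above the tray's front rim), 0.075 = fully up. It stays where it is left; about 4 N of downward push moves it.
- sash_lip (a point): Middle of the upper face of the lip along the top of the sash: a level bar 130 mm long along the cabinet's y, 20 mm deep along its x (this point is its centre), projecting toward the tray; z = 152 mm with the sash shut, 227 mm fully raised. Nothing is above it.
- stopper_0_mid (a point): Middle (on the axis, 12 mm above the narrow end) of one of eight alike loose rubber stoppers: tapered round plugs, 21 mm across at the narrow end, 26 mm at the wide end, 24 mm long, 15 g; they roll poorly; z is the axis. On the tray floor, upright or on its side, this point is 11 to 13 mm above tray_mid. They start upright in a heap in the tray, six close together and two on top.
- stopper_1_mid (a point): Middle (on the axis, 12 mm above the narrow end) of one of eight alike loose rubber stoppers: tapered round plugs, 21 mm across at the narrow end, 26 mm at the wide end, 24 mm long, 15 g; they roll poorly; z is the axis. On the tray floor, upright or on its side, this point is 11 to 13 mm above tray_mid. They start upright in a heap in the tray, six close together and two on top.
- stopper_2_mid (a point): Middle (on the axis, 12 mm above the narrow end) of one of eight alike loose rubber stoppers: tapered round plugs, 21 mm across at the narrow end, 26 mm at the wide end, 24 mm long, 15 g; they roll poorly; z is the axis. On the tray floor, upright or on its side, this point is 11 to 13 mm above tray_mid. They start upright in a heap in the tray, six close together and two on top.
- stopper_3_mid (a point): Middle (on the axis, 12 mm above the narrow end) of one of eight alike loose rubber stoppers: tapered round plugs, 21 mm across at the narrow end, 26 mm at the wide end, 24 mm long, 15 g; they roll poorly; z is the axis. On the tray floor, upright or on its side, this point is 11 to 13 mm above tray_mid. They start upright in a heap in the tray, six close together and two on top.
- stopper_4_mid (a point): Middle (on the axis, 12 mm above the narrow end) of one of eight alike loose rubber stoppers: tapered round plugs, 21 mm across at the narrow end, 26 mm at the wide end, 24 mm long, 15 g; they roll poorly; z is the axis. On the tray floor, upright or on its side, this point is 11 to 13 mm above tray_mid. They start upright in a heap in the tray, six close together and two on top.
- stopper_5_mid (a point): Middle (on the axis, 12 mm above the narrow end) of one of eight alike loose rubber stoppers: tapered round plugs, 21 mm across at the narrow end, 26 mm at the wide end, 24 mm long, 15 g; they roll poorly; z is the axis. On the tray floor, upright or on its side, this point is 11 to 13 mm above tray_mid. They start upright in a heap in the tray, six close together and two on top.
- stopper_6_mid (a point): Middle (on the axis, 12 mm above the narrow end) of one of eight alike loose rubber stoppers: tapered round plugs, 21 mm across at the narrow end, 26 mm at the wide end, 24 mm long, 15 g; they roll poorly; z is the axis. On the tray floor, upright or on its side, this point is 11 to 13 mm above tray_mid. They start upright in a heap in the tray, six close together and two on top.
- stopper_7_mid (a point): Middle (on the axis, 12 mm above the narrow end) of one of eight alike loose rubber stoppers: tapered round plugs, 21 mm across at the narrow end, 26 mm at the wide end, 24 mm long, 15 g; they roll poorly; z is the axis. On the tray floor, upright or on its side, this point is 11 to 13 mm above tray_mid. They start upright in a heap in the tray, six close together and two on top.
- amber_bottle: Bystander: brown glass sample bottle, 51 mm in diameter, 109 mm high; origin under its centre.
- dropper_bottle: Bystander: small white dropper bottle, 31 mm in diameter, 62 mm high; origin under its centre.
- bench_timer: Bystander: flat square bench timer, 66 x 66 x 21 mm; origin under its centre.
- forceps: Bystander: steel forceps lying flat, 125 x 18 x 6 mm; origin under their centre.

How it is judged:
By the outcome, as a careful person would: the job done as asked, in the order asked, and still so for the second after the job is handed in, with the robot touching nothing.
It also fails if it takes over 72 s, if anything falls off the work surface, if the arm or the gripper's body presses on something with over 40 N, if the wrist force passes 120 N, or if a joint passes its speed limit or range.

## Robot

A 6-joint arm with a two-finger parallel gripper is mounted at the origin on a cart in front of the work surface, level with it; the furniture and walls round the work are solid. World frame = base frame: x ahead of the robot, y to its left, z up, the work surface at z = 0. Lengths are in m, angles in rad, forces in N, time in s.
With the tool pointing down it reaches from about 0.225 to 0.875 m from the base axis. Payload 3.4 kg.
Tool frame: the origin (TCP) lies at the very end of the fingers, on their centre line; the grasp point (between the pads) lies behind it (manip.grasp_offset is the z of the grasp point in the tool frame, in m); z points along the fingers, y is the line along which they close (so a half turn about z gives the same grasp; the last joint's range is limited). The gripper opens to 85 mm and grips with 20 to 120 N. Pads are 22 mm wide; open, the fingers measure 114 mm over their backs; the gripper's body (76 mm by 85 mm) begins 54 mm behind the grasp point. The pads swing forward as they close: fully open they stand 13 mm farther back than shut.
Start: joints at [1.108, 0.276, 1.505, -0, 1.361, -0.121], TCP at [0.193, 0.542, 0.231] pointing down, gripper open.
Joint ranges: [-2.89, 2.89], [-0.75, 2.08], [0.22, 2.7], [-1.18, 4.32], [0.11, 2.71], [-2.7, 2.7]. Speed limits (rad/s): [2.57, 2.57, 3.14, 3.14, 3.14, 3.14].

## Interface

Orientations are given as a unit quaternion [w, x, y, z].
In Python, from rig import manip gives the robot as it stands.
- The arm moves only by the shell command python3 -m pendant 'ROWS' [FORCE]. ROWS is JSON, a list of rows, each an object of numbers: "dx", "dy", "dz": the shift along the tool's x, y, z in m; "rx", "ry", "rz": the turn, a rotation vector about the tool's x, y, z in degrees; "hand": the finger opening in m, from 0 to 0.0854. In form: [{"dx": .., "dy": .., "dz": .., "rx": .., "ry": .., "rz": .., "hand": ..}, ...]. A call has 1 to 12 rows; each row shifts and turns the commanded pose from where the row before left it, along the tool's axes as they then stand; what a row does not reach is not made up. A row lasts 1/12 s, in which the tool goes at most 41.7 mm and 7.16 degrees, less where a joint would pass 70% of its speed; a pose out of reach is approached as far as the arm can. A call is refused whole if a number of a shift passes 0.0417 or a number of a turn 7.16, either way. A call with a gripper value outside its range is refused whole. The fingers move at their own pace and stop on an object; FORCE is the grip in N (left out, the last holds). Time passes only in rows, so rows that do not move let the fingers close. It gives the time, the measured TCP pose, the force, the opening and the grip force at its end, in the units of the state.
- manip.get_state(): the state, without advancing time (a new reading comes with each control period).
- manip.get_image(name): name is "scene" or "top" or "wrist"; returns a dict with "frame" (480x640x3 uint8, red, green, blue), "fx", "fy", "cx", "cy" (pixels), "position" and "attitude" of the camera in the world; the wrist camera has in their place "mount" (4x4, takes a point from camera to tool coordinates, whose origin is the TCP and whose axes are the flange's). Camera axes: x right, y up, looking along -z (the intrinsics and any distortion apply to the point x, -y, -z); pixel columns grow to the right and rows downward; lengths in m; the calibration is good to about 2 mm. A picture is of the moment at which its call begins: read the wrist's pose just before it. There is no depth.
- manip.sign_off(): hands the job in; it is judged then, once.
The state is a dict: "clock": time; "qpos": joint angles; "qd": joint speeds; "effort": joint torques, N m; "position": TCP position; "ee_rot": TCP orientation; "contact_force": force on the tool from outside, world axes, zero at the start; "moment": the same for the moment, N m; "width": finger opening in m; "gripper_force": force on a finger pad.
Only numpy, scipy, OpenCV 4.12 (cv2) and the standard library are available. Lean on these libraries where they do the work, as an engineer would, in place of code of your own. Each camera call takes 0.05 s, during which the arm holds its last target. There are 200 camera calls.

## Working session

There is one attempt and no reset: what is moved stays moved. The work goes in short steps, Python scripts to look and compute and a shell command to move; the robot and the scene stay as the last step left them, time stands still between calls to the robot, and variables do not carry over. Pictures are saved under pics/ and viewed, at most 10 in all, crops included, and the job is handed in when it is done.

```bash
ls; mkdir -p pics; python3 - <<'E'
from rig import manip
import cv2,numpy as np
s=manip.get_state();print(s,manip.grasp_offset)
for n in("scene","top"):
    d=manip.get_image(n);print(n,{k:np.round(v,4).tolist() if k!='frame' else 0 for k,v in d.items()})
    cv2.imwrite(f"pics/{n}0.png",d["frame"][:,:,::-1])
E
```

```text
pics
{'clock': 0.0, 'qpos': array([ 1.10797806e+00,  2.76595917e-01,  1.50614222e+00, -1.50975766e-05,
        1.36070984e+00, -1.21010839e-01]), 'qd': array([ 0.00205265, -0.00079074, -0.00132797, -0.00093802, -0.00080079,
       -0.00092   ]), 'effort': array([ 1.72593045e-03, -4.16766572e+01, -2.45815498e+01, -3.27581229e-04,
        1.07524145e-02, -4.05005403e-05]), 'position': array([0.19250887, 0.54124629, 0.23043558]), 'ee_rot': array([-2.59899201e-04,  1.70071335e-01,  9.85431317e-01, -8.90540707e-04]), 'contact_force': array([ 0.16673318, -1.20410163,  0.44471969]), 'moment': array([-0.01582309,  0.02635196, -0.01836709]), 'gripper_force': 0.0, 'width': 0.08595960968526471} -0.0187
scene {'frame': 0, 'fx': 616.8789, 'fy': 616.8789, 'cx': 322.7085, 'cy': 228.6572, 'position': [-0.3683, 0.5152, 0.5472], 'attitude': [-0.4015, -0.2586, 0.4915, 0.7282]}
top {'frame': 0, 'fx': 445.5487, 'fy': 445.5487, 'cx': 321.5056, 'cy': 235.375, 'position': [0.3554, -0.0625, 1.0128], 'attitude': [-0.6982, -0.0471, 0.0443, 0.7129]}
```

View pics/scene0.png

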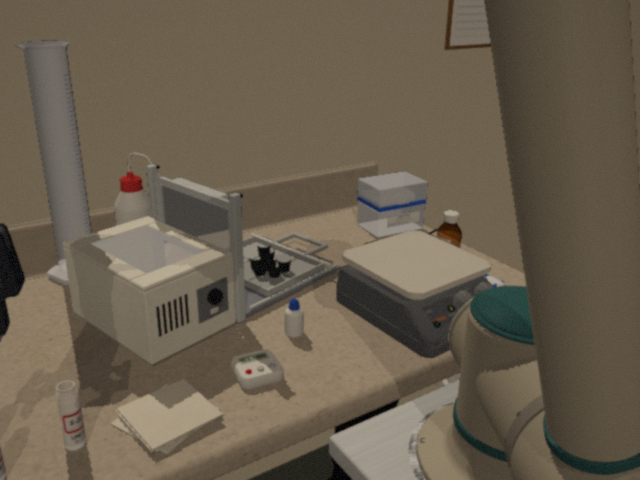

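View pics/top0.png

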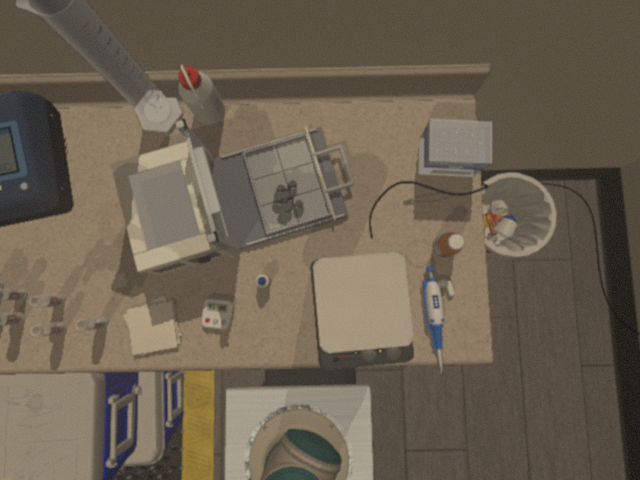

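The scene view shows the cabinet at (160,280), the tray with its black heap at (265,262), and the raised sash at (200,220). The top view shows the tray floor around (285,183), the heap at (287,200), the handle at (340,170) and the sash lip at about (205,185). The dropper bottle is at (263,282) and the timer at (217,315).

```bash
python3 - <<'E'
import cv2
f=cv2.imread("pics/top0.png")[115:265,160:360]
cv2.imwrite("pics/c0.png",cv2.resize(f,None,fx=4,fy=4,interpolation=cv2.INTER_CUBIC))
E
cat > h.py <<'E'
import numpy as np,cv2
from scipy.spatial.transform import Rotation as R
from rig import manip
def q2R(q): return R.from_quat(np.r_[q[1:],q[0]]).as_matrix()
def cam(name):
    s=manip.get_state(); d=manip.get_image(name)
    if name=="wrist":
        T=np.eye(4);T[:3,:3]=q2R(s["ee_rot"]);T[:3,3]=s["position"];M=T@np.array(d["mount"])
        d["Rm"],d["p"]=M[:3,:3],M[:3,3]
    else: d["Rm"],d["p"]=q2R(np.array(d["attitude"])),np.array(d["position"])
    d["frame"]=d["frame"][:,:,::-1].copy(); return d
def cast(d,uv,z):
    uv=np.atleast_2d(np.array(uv,float))
    r=np.c_[(uv[:,0]-d["cx"])/d["fx"],-(uv[:,1]-d["cy"])/d["fy"],-np.ones(len(uv))]@d["Rm"].T
    return d["p"]+r*((z-d["p"][2])/r[:,2])[:,None]
def proj(d,P):
    c=(np.atleast_2d(P)-d["p"])@d["Rm"]
    return np.c_[d["cx"]+d["fx"]*c[:,0]/-c[:,2],d["cy"]-d["fy"]*c[:,1]/-c[:,2]]
E
```

```text
(no output)
```

View pics/c0.png

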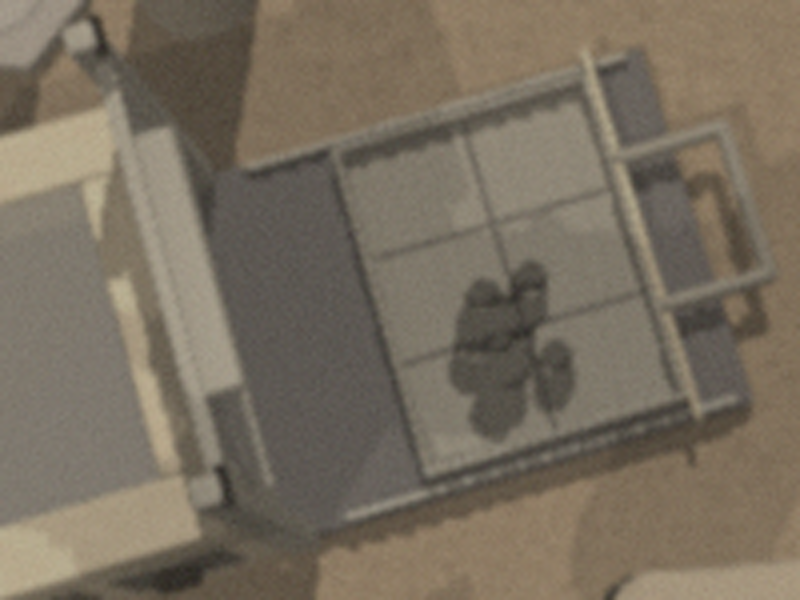

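The crop shows the tray floor with corners at about (340,155), (580,95), (690,400) and (425,475). The section lines are visible, and the heap sits in the lower part, around (505,350). The handle bar runs (725,130)–(770,275), and the lip is at (185,255).

```bash
python3 - <<'E'
from h import *
d=cam("top")
c=lambda p:np.array(p)/4+[160,115]
P=cast(d,c([(340,155),(580,95),(690,400),(425,475)]),.018)[:,:2]
print(P.round(4),[np.linalg.norm(P[i]-P[i-1]).round(4) for i in range(4)])
m=P.mean(0);x=(P[0]+P[3]-P[1]-P[2]);x/=np.linalg.norm(x);y=P[3]+P[2]-P[0]-P[1];y/=np.linalg.norm(y)
print("mid",m,x,y,"yaw",np.degrees(np.arctan2(x[1],x[0])),np.degrees(np.arctan2(-y[0],y[1])))
print("handle",cast(d,c([(725,130),(770,275)]),.025))
print("lip",cast(d,c([(155,135),(222,390)]),.227))
print("bottle",cast(d,[(263,280)],.062))
for o in [(0,0,0)]:
  w=cam("wrist");print(np.round(w["mount"],4),w["fx"],w["cx"],w["cy"])
E
```

```text
[[ 0.6786  0.1128]
 [ 0.7114 -0.0263]
 [ 0.5308 -0.0858]
 [ 0.4912  0.0645]] [np.float64(0.1935), np.float64(0.1429), np.float64(0.1901), np.float64(0.1554)]
mid [0.6029953  0.01629652] [-0.24305102  0.97001351] [-0.95972491 -0.28094146] yaw 104.06668419561352 106.31640200624365
handle [[ 0.68621744 -0.10939918  0.025     ]
 [ 0.60054752 -0.13268613  0.025     ]]
lip [[0.62198826 0.16054214 0.227     ]
 [0.50301078 0.12868926 0.227     ]]
bottle [[0.38610291 0.06625533 0.062     ]]
[[-2.000e-04  9.532e-01  3.025e-01  7.780e-02]
 [ 1.000e+00  3.000e-04 -5.000e-04 -7.000e-04]
 [-6.000e-04  3.025e-01 -9.532e-01 -1.417e-01]
 [ 0.000e+00  0.000e+00  0.000e+00  1.000e+00]] 425.8419329264094 322.3664147514408 239.01261937424508
```

```bash
python3 -m pendant '[{"dz":-0.024,"rz":-7},{"dz":-0.024,"rz":-7},{"dz":-0.024,"rz":-7},{"dz":-0.024,"rz":-7},{"dz":-0.024,"rz":-7,"hand":0.04},{"dx":-0.0117,"dy":-0.0383},{"dx":-0.0117,"dy":-0.0383},{"dx":-0.0117,"dy":-0.0383},{"dx":-0.0117,"dy":-0.0383},{"dx":-0.0117,"dy":-0.0383},{"dx":-0.0117,"dy":-0.0383},{"dx":-0.0117,"dy":-0.0383}]' 30
python3 -m pendant '[{"dx":-0.0117,"dy":-0.0383},{"dx":-0.0117,"dy":-0.0383},{"dx":-0.0117,"dy":-0.0383},{"dx":-0.0117,"dy":-0.0383},{"dx":-0.0117,"dy":-0.0383},{"dx":-0.0117,"dy":-0.0383},{"dx":-0.0117,"dy":-0.0383},{"dx":-0.0117,"dy":-0.0383},{"dx":-0.0117,"dy":-0.0383},{}]'
python3 - <<'E'
from h import *
s=manip.get_state();print(s["clock"],s["position"],s["ee_rot"],s["qpos"],s["width"])
w=cam("wrist");cv2.imwrite("pics/w0.png",w["frame"])
import pickle;pickle.dump(w,open("w0.pkl","wb"))
E
```

```text
0.2 [0.19257912 0.54147615 0.23077185] [-1.77130635e-04  1.70066248e-01  9.85432473e-01 -5.29811580e-04] [ 1.10801637e+00  2.76365911e-01  1.50562757e+00  3.51367890e-05
  1.36071592e+00 -1.20993459e-01] 0.08564471077294113invalid input
invalid input
```

View pics/w0.png

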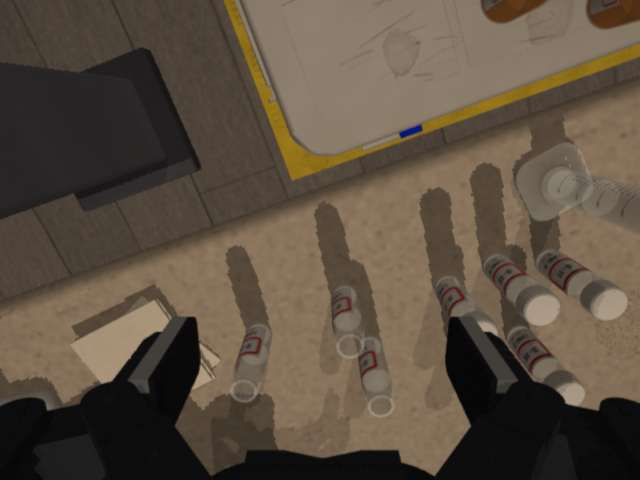

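The picture shows the bench around the start pose, with vials at (350,310) and the fingers at (165,360) and (475,360). The arm has not moved because both calls were rejected. I'll send every key in each row.

```bash
python3 -m pendant '[{"dx":0,"dy":0,"dz":-0.024,"rx":0,"ry":0,"rz":-7,"hand":0.04},{"dx":0,"dy":0,"dz":-0.024,"rx":0,"ry":0,"rz":-7,"hand":0.04},{"dx":0,"dy":0,"dz":-0.024,"rx":0,"ry":0,"rz":-7,"hand":0.04},{"dx":0,"dy":0,"dz":-0.024,"rx":0,"ry":0,"rz":-7,"hand":0.04},{"dx":0,"dy":0,"dz":-0.024,"rx":0,"ry":0,"rz":-7,"hand":0.04}]' 30
```

```text
clock: 0.67
position: [0.1926, 0.5415, 0.3523]
ee_rot: [-0.0, -0.137, 0.991, -0.0]
contact_force: [-0.1, 0.4, -0.0]
width: 0.0402
gripper_force: 0.0
```

```bash
python3 -m pendant '[{"dx":-0.0117,"dy":-0.0383,"dz":0,"rx":0,"ry":0,"rz":0,"hand":0.04},{"dx":-0.0117,"dy":-0.0383,"dz":0,"rx":0,"ry":0,"rz":0,"hand":0.04},{"dx":-0.0117,"dy":-0.0383,"dz":0,"rx":0,"ry":0,"rz":0,"hand":0.04},{"dx":-0.0117,"dy":-0.0383,"dz":0,"rx":0,"ry":0,"rz":0,"hand":0.04},{"dx":-0.0117,"dy":-0.0383,"dz":0,"rx":0,"ry":0,"rz":0,"hand":0.04},{"dx":-0.0117,"dy":-0.0383,"dz":0,"rx":0,"ry":0,"rz":0,"hand":0.04},{"dx":-0.0117,"dy":-0.0383,"dz":0,"rx":0,"ry":0,"rz":0,"hand":0.04},{"dx":-0.0117,"dy":-0.0383,"dz":0,"rx":0,"ry":0,"rz":0,"hand":0.04}]'
python3 -m pendant '[{"dx":-0.0117,"dy":-0.0383},{"dx":-0.0117,"dy":-0.0383,"hand":0.04},{"dx":-0.0117,"dy":-0.0383},{"dx":-0.0117,"dy":-0.0383},{"dx":-0.0117,"dy":-0.0383},{"dx":-0.0117,"dy":-0.0383},{"dx":-0.0117,"dy":-0.0383},{"dx":-0.0117,"dy":-0.0383}]' || python3 -m pendant '[{"dx":-0.0117,"dy":-0.0383,"dz":0,"rx":0,"ry":0,"rz":0,"hand":0.04},{"dx":-0.0117,"dy":-0.0383,"dz":0,"rx":0,"ry":0,"rz":0,"hand":0.04},{"dx":-0.0117,"dy":-0.0383,"dz":0,"rx":0,"ry":0,"rz":0,"hand":0.04},{"dx":-0.0117,"dy":-0.0383,"dz":0,"rx":0,"ry":0,"rz":0,"hand":0.04},{"dx":-0.0117,"dy":-0.0383,"dz":0,"rx":0,"ry":0,"rz":0,"hand":0.04},{"dx":-0.0117,"dy":-0.0383,"dz":0,"rx":0,"ry":0,"rz":0,"hand":0.04},{"dx":-0.0117,"dy":-0.0383,"dz":0,"rx":0,"ry":0,"rz":0,"hand":0.04},{"dx":-0.0117,"dy":-0.0383,"dz":0,"rx":0,"ry":0,"rz":0,"hand":0.04}]'
python3 - <<'E'
from h import *
s=manip.get_state();print(s["clock"],s["position"],s["ee_rot"],s["qpos"],s["width"])
w=cam("wrist");cv2.imwrite("pics/w1.png",w["frame"])
import pickle;pickle.dump(w,open("w1.pkl","wb"))
E
```

```text
clock: 1.33
position: [0.3649, 0.2695, 0.3514]
ee_rot: [0.0, -0.134, 0.991, 0.0]
contact_force: [0.6, 0.4, -0.2]
width: 0.04
gripper_force: 0.0
clock: 2.0
position: [0.5367, -0.0011, 0.3513]
ee_rot: [0.0, -0.134, 0.991, 0.0]
contact_force: [1.1, 1.0, 0.7]
width: 0.04
gripper_force: 0.0
2.0 [ 0.53667796 -0.00114426  0.3513268 ] [ 1.29912608e-04 -1.33930327e-01  9.90990731e-01  1.47391174e-04] [-1.32050636e-01  1.73467597e-01  1.35192028e+00  3.53144076e-04
  1.61603172e+00 -1.97149894e+00] 0.04003114594471405invalid input
```

View pics/w1.png

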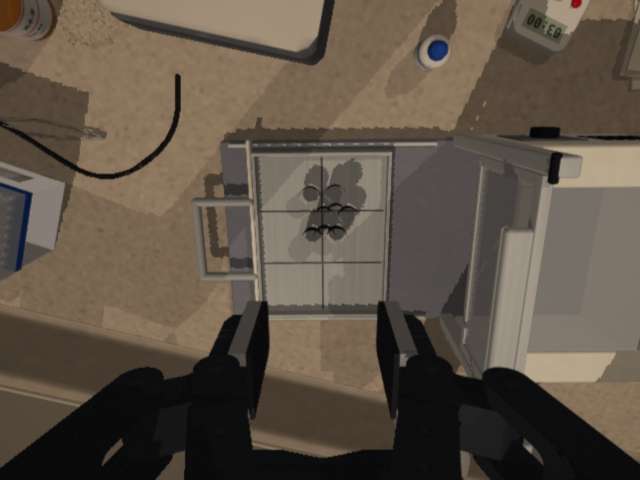

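All keys are needed in every row. This wrist view has the tray at (255–392,152–315), with section-line crossings at (322,211) and (322,263). The heap is at (330,205), the handle bar at (200,240) and the sash lip at (515,310).

```bash
python3 - <<'E'
from h import *
import pickle
w=pickle.load(open("w1.pkl","rb"))
f=w["frame"][145:245,260:390]
cv2.imwrite("pics/c1.png",cv2.resize(cv2.convertScaleAbs(f,alpha=1.8),None,fx=6,fy=6,interpolation=cv2.INTER_CUBIC))
Q=cast(w,[(322,211),(322,263),(321,153),(253,152),(393,150),(390,312),(258,312)],.018)
print(Q.round(4))
print("handle",cast(w,[(200,202),(205,278)],.025).round(4))
E
```

```text
[[ 0.5746  0.0088  0.018 ]
 [ 0.636   0.0257  0.018 ]
 [ 0.5117 -0.0097  0.018 ]
 [ 0.5304 -0.082   0.018 ]
 [ 0.4876  0.0657  0.018 ]
 [ 0.6762  0.124   0.018 ]
 [ 0.7195 -0.0336  0.018 ]]
handle [[ 0.5992 -0.1264  0.025 ]
 [ 0.6886 -0.104   0.025 ]]
```

View pics/c1.png

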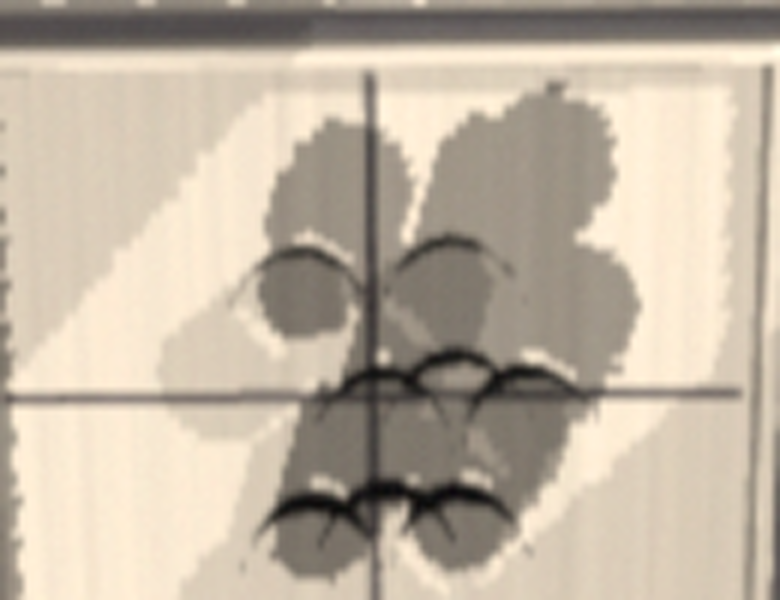

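The crop shows eight black crescents, which are the walls of upright stoppers. Six are on the floor: apexes (303,245), (450,237), (380,370), (535,368), (315,490) and (460,490). Two are on top: D (455,352) and G (390,482), each centred over three floor stoppers. Section lines are at crop x=370 and y=395.

```bash
python3 - <<'E'
from h import *
import pickle
w=pickle.load(open("w1.pkl","rb"))
s=manip.get_state();T=q2R(s["ee_rot"]);p=s["position"]
Q=cast(w,[(322,211),(322,263)],.018)
print("tool axes",T.round(3).tolist())
mid=Q.mean(0)
ya=(Q[0]-Q[1]);ya/=np.linalg.norm(ya);xa=np.array([ya[1],-ya[0],0])*1  # x = y × z
print("y axis deg",np.degrees(np.arctan2(ya[1],ya[0])),"mid",mid)
tx,ty=T[:,0],T[:,1]
ax=lambda P:np.c_[(P-mid)@ty,(P-mid)@tx]*1000   # tray x≈tool y, tray y≈tool x
c=lambda p:np.array(p)/6+[260,145]
F=cast(w,c([(303,297),(450,289),(380,422),(535,420),(315,542),(460,542)]),.018)
G=cast(w,c([(455,407),(390,537)]),.042)
G2=[F[[1,2,3]].mean(0),F[[2,4,5]].mean(0)]
print("floor tray mm",ax(F).round(1).tolist());print("tops",ax(G).round(1).tolist(),ax(np.array(G2)).round(1).tolist())
print("tops world",G.round(4).tolist())
print("TCP in tray mm",ax(p[None]).round(1),"G rel tool",((G-p)@T).round(4).tolist())
E
```

```text
tool axes [[-0.966, -0.26, 0.003], [-0.26, 0.966, -0.007], [-0.001, -0.008, -1.0]]
y axis deg -164.63099114239253 mid [0.60531604 0.01721802 0.018     ]
floor tray mm [[-13.3, 51.0], [14.5, 52.7], [1.4, 26.7], [31.1, 27.3], [-11.1, 2.6], [17.1, 2.7]]
tops [[14.7, 35.8], [3.1, 11.0]] [[15.7, 35.6], [2.5, 10.7]]
tops world [[0.5669, 0.0223, 0.042], [0.5938, 0.0175, 0.042]]
TCP in tray mm [[-10.6  68. ]] G rel tool [[-0.0323, 0.0253, 0.3079], [-0.057, 0.0136, 0.308]]
```

```bash
python3 -m pendant '[{"dx":-0.008,"dy":0.0063,"dz":0.038,"rx":0,"ry":0,"rz":0,"hand":0.04},{"dx":-0.008,"dy":0.0063,"dz":0.038,"rx":0,"ry":0,"rz":0,"hand":0.04},{"dx":-0.008,"dy":0.0063,"dz":0.038,"rx":0,"ry":0,"rz":0,"hand":0.04},{"dx":-0.008,"dy":0.0063,"dz":0.038,"rx":0,"ry":0,"rz":0,"hand":0.04},{"dx":0,"dy":0,"dz":0.038,"rx":0,"ry":0,"rz":0,"hand":0.04},{"dx":0,"dy":0,"dz":0.038,"rx":0,"ry":0,"rz":0,"hand":0.04},{"dx":0,"dy":0,"dz":0.02,"rx":0,"ry":0,"rz":0,"hand":0.04},{"dx":0,"dy":0,"dz":0.01,"rx":0,"ry":0,"rz":0,"hand":0.04},{"dx":0,"dy":0,"dz":0,"rx":0,"ry":0,"rz":0,"hand":0.04}]' 20
python3 - <<'E'
from h import *
s=manip.get_state();T=q2R(s["ee_rot"]);p=s["position"]
w=cam("wrist");G=np.array([.5669,.0223,.042])
print(p,((G-p)@T).round(4));
b=np.array([.5938,.0175,.042]);print(proj(w,G+[0,0,.024]),proj(w,b+[0,0,.024]))
cv2.imwrite("pics/w2.png",w["frame"])
E
```

```text
clock: 2.8
position: [0.5585, 0.0339, 0.091]
ee_rot: [-0.003, -0.134, 0.991, 0.001]
contact_force: [-0.3, 0.2, 0.2]
width: 0.0404
gripper_force: 0.0
[0.55850558 0.03386267 0.0909523 ] [-0.0053 -0.0135  0.0489]
[[291.92864253 305.88142301]] [[266.88872375 355.71383328]]
```

View pics/w2.png

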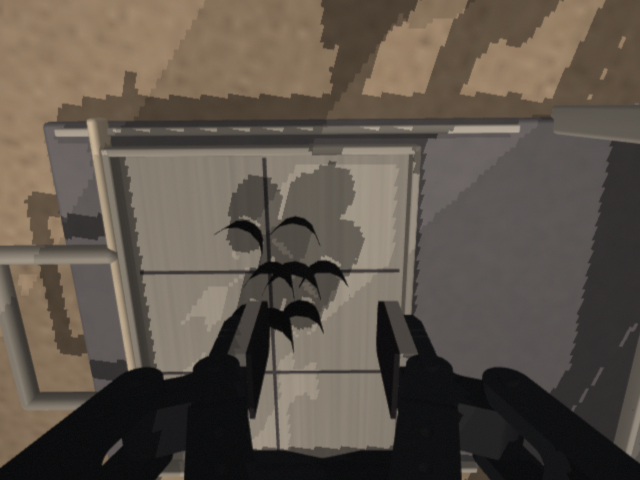

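The view shows the fingers centred at x≈322 at the tray and D's crescent at (295,268), in line with the predicted top centre (292,306). The tool therefore has to shift about -13 mm in y and -5 mm in x before going down.

```bash
python3 -m pendant '[{"dx":-0.005,"dy":-0.0135,"dz":0,"rx":0,"ry":0,"rz":0,"hand":0.04},{"dx":0,"dy":0,"dz":0.02,"rx":0,"ry":0,"rz":0,"hand":0.04},{"dx":0,"dy":0,"dz":0.015,"rx":0,"ry":0,"rz":0,"hand":0.04},{"dx":0,"dy":0,"dz":0.008,"rx":0,"ry":0,"rz":0,"hand":0.04},{"dx":0,"dy":0,"dz":0,"rx":0,"ry":0,"rz":0,"hand":0.04},{"dx":0,"dy":0,"dz":0,"rx":0,"ry":0,"rz":0,"hand":0.04}]' 20
python3 - <<'E'
from h import *
for i in range(2):
  s=manip.get_state();T=q2R(s["ee_rot"]);p=s["position"]
  G=np.array([.5669,.0223,.042]);print(p,((G-p)@T).round(4),s["qd"].round(3))
  w=cam("wrist")
cv2.imwrite("pics/w3.png",w["frame"])
E
```

```text
clock: 3.35
position: [0.5699, 0.0214, 0.0514]
ee_rot: [0.001, -0.134, 0.991, -0.0]
contact_force: [0.5, 0.4, 0.6]
width: 0.0401
gripper_force: 0.0
[0.56985204 0.02138293 0.05140201] [0.0026 0.0017 0.0094] [ 0.004 -0.011 -0.008  0.002 -0.003 -0.002]
[0.57006054 0.02150313 0.05166143] [0.0029 0.0016 0.0097] [ 0.004 -0.004  0.001 -0.    -0.003  0.001]
```

```bash
python3 -m pendant '[{"dx":0.003,"dy":0.0015,"dz":0.004,"rx":0,"ry":0,"rz":0,"hand":0.04},{"dx":0,"dy":0,"dz":0,"rx":0,"ry":0,"rz":0,"hand":0.01},{"dx":0,"dy":0,"dz":0,"rx":0,"ry":0,"rz":0,"hand":0.01},{"dx":0,"dy":0,"dz":0,"rx":0,"ry":0,"rz":0,"hand":0.01},{"dx":0,"dy":0,"dz":0,"rx":0,"ry":0,"rz":0,"hand":0.01}]' 20
```

```text
clock: 3.87
position: [0.5653, 0.0226, 0.0465]
ee_rot: [0.0, -0.134, 0.991, 0.0]
contact_force: [-1.1, 0.5, 0.4]
width: 0.0244
gripper_force: 19.6
```

```bash
python3 -m pendant '[{"dx":0,"dy":0,"dz":-0.02,"rx":0,"ry":0,"rz":0,"hand":0.01},{"dx":0,"dy":0,"dz":-0.02,"rx":0,"ry":0,"rz":0,"hand":0.01},{"dx":-0.032,"dy":0.006,"dz":0,"rx":0,"ry":0,"rz":0,"hand":0.01},{"dx":-0.032,"dy":0.006,"dz":0,"rx":0,"ry":0,"rz":0,"hand":0.01},{"dx":-0.032,"dy":0.006,"dz":0,"rx":0,"ry":0,"rz":0,"hand":0.01},{"dx":0,"dy":0,"dz":0.02,"rx":0,"ry":0,"rz":0,"hand":0.01},{"dx":0,"dy":0,"dz":0.02,"rx":0,"ry":0,"rz":0,"hand":0.01},{"dx":0,"dy":0,"dz":0.012,"rx":0,"ry":0,"rz":0,"hand":0.01},{"dx":0,"dy":0,"dz":0.008,"rx":0,"ry":0,"rz":0,"hand":0.01},{"dx":0,"dy":0,"dz":0,"rx":0,"ry":0,"rz":0,"hand":0.01},{"dx":0,"dy":0,"dz":0,"rx":0,"ry":0,"rz":0,"hand":0.01}]' 20
```

```text
clock: 4.78
position: [0.653, 0.0653, 0.0263]
ee_rot: [-0.0, -0.134, 0.991, 0.0]
contact_force: [-0.2, -0.5, 0.4]
width: 0.0241
gripper_force: 19.7
```

```bash
python3 -m pendant '[{"dx":0,"dy":0,"dz":0.003,"rx":0,"ry":0,"rz":0,"hand":0.01},{"dx":0,"dy":0,"dz":0,"rx":0,"ry":0,"rz":0,"hand":0.01},{"dx":0,"dy":0,"dz":0,"rx":0,"ry":0,"rz":0,"hand":0.04},{"dx":0,"dy":0,"dz":0,"rx":0,"ry":0,"rz":0,"hand":0.04},{"dx":0,"dy":0,"dz":-0.02,"rx":0,"ry":0,"rz":0,"hand":0.04},{"dx":0,"dy":0,"dz":-0.03,"rx":0,"ry":0,"rz":0,"hand":0.04},{"dx":0,"dy":0,"dz":-0.01,"rx":0,"ry":0,"rz":0,"hand":0.04},{"dx":0.035,"dy":-0.0155,"dz":0,"rx":0,"ry":0,"rz":0,"hand":0.04},{"dx":0.035,"dy":-0.0155,"dz":0,"rx":0,"ry":0,"rz":0,"hand":0.04},{"dx":0,"dy":0,"dz":0,"rx":0,"ry":0,"rz":0,"hand":0.04},{"dx":0,"dy":0,"dz":0,"rx":0,"ry":0,"rz":0,"hand":0.04},{"dx":0,"dy":0,"dz":0,"rx":0,"ry":0,"rz":0,"hand":0.04}]' 20
python3 - <<'E'
from h import *
s=manip.get_state();T=q2R(s["ee_rot"]);p=s["position"]
G=np.array([.5938,.0175,.042]);print(p,((G-p)@T).round(4))
w=cam("wrist");print(proj(w,G+[0,0,.024]),proj(w,G))
cv2.imwrite("pics/w4.png",w["frame"])
E
```

```text
clock: 5.78
position: [0.5948, 0.0168, 0.0839]
ee_rot: [0.001, -0.134, 0.991, -0.0]
contact_force: [-0.2, 0.1, -0.1]
width: 0.0401
gripper_force: 0.0
[0.59475719 0.01682781 0.08385424] [0.0008 0.0009 0.0419]
[[325.22115242 300.60380911]] [[324.89075344 277.79991997]]
```

View pics/w4.png

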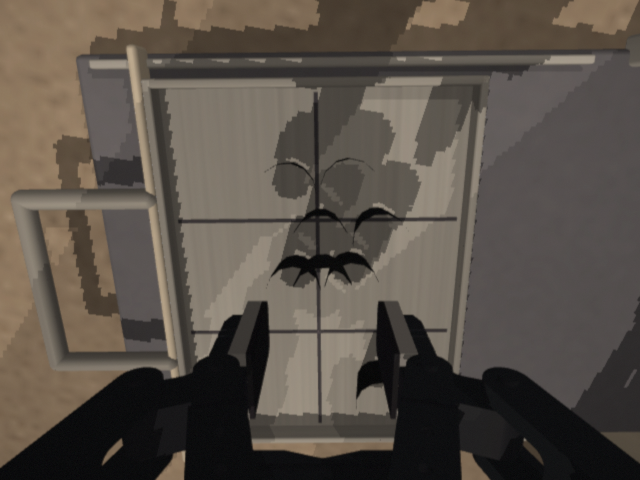

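D now stands in the far right section at (370,380), and G's crescent at (322,262) is centred between the fingers. I'll go down on it.

```bash
python3 -m pendant '[{"dx":0.001,"dy":0.001,"dz":0.016,"rx":0,"ry":0,"rz":0,"hand":0.04},{"dx":0,"dy":0,"dz":0.012,"rx":0,"ry":0,"rz":0,"hand":0.04},{"dx":0,"dy":0,"dz":0.009,"rx":0,"ry":0,"rz":0,"hand":0.04},{"dx":0,"dy":0,"dz":0,"rx":0,"ry":0,"rz":0,"hand":0.04},{"dx":0,"dy":0,"dz":0,"rx":0,"ry":0,"rz":0,"hand":0.04},{"dx":0,"dy":0,"dz":0,"rx":0,"ry":0,"rz":0,"hand":0.01},{"dx":0,"dy":0,"dz":0,"rx":0,"ry":0,"rz":0,"hand":0.01},{"dx":0,"dy":0,"dz":0,"rx":0,"ry":0,"rz":0,"hand":0.01},{"dx":0,"dy":0,"dz":0,"rx":0,"ry":0,"rz":0,"hand":0.01}]' 20
```

```text
clock: 6.58
position: [0.5931, 0.0176, 0.0469]
ee_rot: [0.001, -0.134, 0.991, -0.0]
contact_force: [-0.8, 0.6, 0.4]
width: 0.0241
gripper_force: 19.6
```

```bash
python3 -m pendant '[{"dx":0,"dy":0,"dz":-0.02,"rx":0,"ry":0,"rz":0,"hand":0.01},{"dx":0,"dy":0,"dz":-0.02,"rx":0,"ry":0,"rz":0,"hand":0.01},{"dx":-0.024,"dy":-0.012,"dz":0,"rx":0,"ry":0,"rz":0,"hand":0.01},{"dx":-0.024,"dy":-0.012,"dz":0,"rx":0,"ry":0,"rz":0,"hand":0.01},{"dx":-0.023,"dy":-0.012,"dz":0,"rx":0,"ry":0,"rz":0,"hand":0.01},{"dx":0,"dy":0,"dz":0,"rx":0,"ry":0,"rz":0,"hand":0.01},{"dx":0,"dy":0,"dz":0.02,"rx":0,"ry":0,"rz":0,"hand":0.01},{"dx":0,"dy":0,"dz":0.02,"rx":0,"ry":0,"rz":0,"hand":0.01},{"dx":0,"dy":0,"dz":0.014,"rx":0,"ry":0,"rz":0,"hand":0.01},{"dx":0,"dy":0,"dz":0.009,"rx":0,"ry":0,"rz":0,"hand":0.01},{"dx":0,"dy":0,"dz":0,"rx":0,"ry":0,"rz":0,"hand":0.01},{"dx":0,"dy":0,"dz":0,"rx":0,"ry":0,"rz":0,"hand":0.01}]' 20
python3 -m pendant '[{"dx":0,"dy":0,"dz":0,"rx":0,"ry":0,"rz":0,"hand":0.04},{"dx":0,"dy":0,"dz":0,"rx":0,"ry":0,"rz":0,"hand":0.04},{"dx":0,"dy":0,"dz":0,"rx":0,"ry":0,"rz":0,"hand":0.04},{"dx":0,"dy":0,"dz":-0.02,"rx":0,"ry":0,"rz":0,"hand":0.04},{"dx":0,"dy":0,"dz":-0.03,"rx":0,"ry":0,"rz":0,"hand":0.04},{"dx":0,"dy":0,"dz":-0.04,"rx":0,"ry":0,"rz":0,"hand":0.04},{"dx":0.03,"dy":0,"dz":-0.01,"rx":0,"ry":0,"rz":0,"hand":0.04},{"dx":0.04,"dy":0,"dz":0,"rx":0,"ry":0,"rz":0,"hand":0.04},{"dx":0.03,"dy":0,"dz":0,"rx":0,"ry":0,"rz":0,"hand":0.04},{"dx":0,"dy":0,"dz":0,"rx":0,"ry":0,"rz":0,"hand":0},{"dx":0,"dy":0,"dz":0,"rx":0,"ry":0,"rz":0,"hand":0},{"dx":0,"dy":0,"dz":0,"rx":0,"ry":0,"rz":0,"hand":0}]' 20
python3 - <<'E'
from h import *
s=manip.get_state();T=q2R(s["ee_rot"]);p=s["position"];print(p)
w=cam("wrist");print(proj(w,[[.653,.0653,.018],[.6705,.0019,.018]]))
cv2.imwrite("pics/w5.png",w["frame"])
E
```

```text
clock: 7.58
position: [0.6705, 0.0018, 0.0233]
ee_rot: [-0.0, -0.134, 0.991, 0.0]
contact_force: [-0.3, 0.2, -0.0]
width: 0.024
gripper_force: 19.7
clock: 8.58
position: [0.5754, -0.0249, 0.1241]
ee_rot: [0.001, -0.134, 0.991, -0.0]
contact_force: [0.5, -0.4, 0.3]
width: 0.0041
gripper_force: 0.0
[ 0.5753973  -0.02489633  0.12408613]
[[420.34434823 375.9308282 ]
 [323.72807042 375.96094441]]
```

View pics/w5.png

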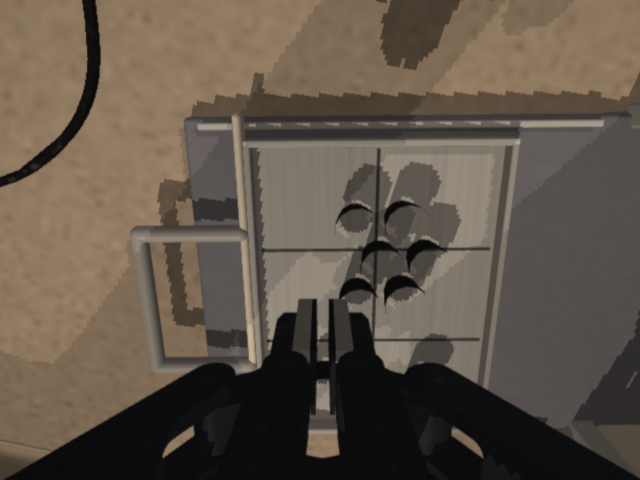

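The view shows the six floor stoppers undisturbed, with crescents at (355,210), (403,208), (380,248), (425,245), (357,285) and (403,285). D and G are hidden behind the gripper. Next I'll move out beyond the handle and check the tray from the top camera by mask.

```bash
python3 -m pendant '[{"dx":-0.01,"dy":-0.037,"dz":0,"rx":0,"ry":0,"rz":0,"hand":0},{"dx":-0.01,"dy":-0.037,"dz":0,"rx":0,"ry":0,"rz":0,"hand":0},{"dx":-0.01,"dy":-0.037,"dz":0,"rx":0,"ry":0,"rz":0,"hand":0},{"dx":-0.01,"dy":-0.037,"dz":0,"rx":0,"ry":0,"rz":0,"hand":0},{"dx":0,"dy":0,"dz":0,"rx":-5,"ry":0,"rz":0,"hand":0},{"dx":0,"dy":0,"dz":0,"rx":-5,"ry":0,"rz":0,"hand":0},{"dx":0,"dy":0,"dz":0,"rx":0,"ry":0,"rz":0,"hand":0},{"dx":0,"dy":0,"dz":0,"rx":0,"ry":0,"rz":0,"hand":0},{"dx":0,"dy":0,"dz":0,"rx":0,"ry":0,"rz":0,"hand":0}]'
python3 - <<'E'
from h import *
s=manip.get_state();T=q2R(s["ee_rot"]);p=s["position"]
mid=np.array([.6053,.0172,.018]);X=np.array([-.2607,.9654,0]);Y=np.array([-.9654,-.2607,0])
print(p,T.round(3).tolist(),"tray",(p-mid)@X,(p-mid)@Y)
t=mid+X*-.18;t[2]=.015;print("to",((t-p)@T).round(4))
d=cam("top");w=cam("wrist")
for n in(d,w): print(proj(n,[mid+X*a+Y*b for a,b in((-.0725,-.095),(.0725,-.095),(.0725,.095),(-.0725,.095),(.034,-.0586),(-.033,-.06))]).round(0).tolist())
a=cv2.resize(d["frame"][135:250,225:360],None,fx=3,fy=3,interpolation=cv2.INTER_CUBIC)
cv2.imwrite("pics/t1.png",d["frame"]);b=w["frame"]
h=cv2.resize(b,(int(640*a.shape[0]/480),a.shape[0]));cv2.imwrite("pics/m1.png",cv2.convertScaleAbs(np.hstack([a,h])[:, :800],alpha=1.6))
g=cv2.cvtColor(d["frame"],cv2.COLOR_BGR2GRAY)
for P in [(.034,-.0586),(-.033,-.06),(-.034,.06),(.05,-.02)]:
  u,v=proj(d,mid+X*P[0]+Y*P[1]+[0,0,.012])[0].astype(int);print(P,u,v,g[v-3:v+4,u-3:u+4].mean())
E
```

```text
clock: 9.38
position: [0.6524, -0.1562, 0.1227]
ee_rot: [-0.012, -0.134, 0.987, 0.086]
contact_force: [0.1, 0.2, 0.2]
width: 0.0001
gripper_force: 0.0
[ 0.65236385 -0.15618617  0.12268692] [[-0.964, -0.262, -0.047], [-0.266, 0.949, 0.167], [0.001, 0.173, -0.985]] tray -0.17965655293552674 -0.00023366531335659163
to [ 0.0002 -0.019   0.106 ]
[[306.0, 137.0], [245.0, 154.0], [267.0, 232.0], [329.0, 214.0], [266.0, 164.0], [293.0, 156.0]]
[[444.0, 359.0], [620.0, 341.0], [685.0, 78.0], [474.0, 74.0], [585.0, 302.0], [501.0, 311.0]]
(0.034, -0.0586) 264 162 90.63265306122449
(-0.033, -0.06) 293 153 107.48979591836735
(-0.034, 0.06) 308 203 134.81632653061226
(0.05, -0.02) 262 180 114.87755102040816
```

View pics/m1.png

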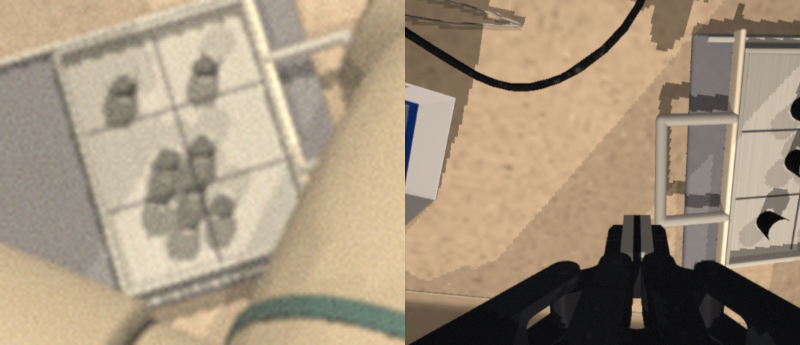

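The composite shows the tray from above. D at (125,100) and G at (205,80) stand alone in the two far sections, and the other six at about (190,200) cover the other four in one layer. The gripper is outside the handle (at (660,165) in the right half), so I'll go down and push.

```bash
python3 -m pendant '[{"dx":0,"dy":-0.0063,"dz":0.0353,"rx":0,"ry":0,"rz":0,"hand":0},{"dx":0,"dy":-0.0063,"dz":0.0353,"rx":0,"ry":0,"rz":0,"hand":0},{"dx":0,"dy":-0.0063,"dz":0.0353,"rx":0,"ry":0,"rz":0,"hand":0},{"dx":0,"dy":0,"dz":0,"rx":0,"ry":0,"rz":0,"hand":0},{"dx":0,"dy":0,"dz":0,"rx":0,"ry":0,"rz":0,"hand":0},{"dx":0,"dy":0.00394,"dz":0.0007,"rx":0,"ry":0,"rz":0,"hand":0},{"dx":0,"dy":0.00394,"dz":0.0007,"rx":0,"ry":0,"rz":0,"hand":0},{"dx":0,"dy":0.00394,"dz":0.0007,"rx":0,"ry":0,"rz":0,"hand":0},{"dx":0,"dy":0.00394,"dz":0.0007,"rx":0,"ry":0,"rz":0,"hand":0},{"dx":0,"dy":0.00394,"dz":0.0007,"rx":0,"ry":0,"rz":0,"hand":0},{"dx":0,"dy":0.00394,"dz":0.0007,"rx":0,"ry":0,"rz":0,"hand":0},{"dx":0,"dy":0.00394,"dz":0.0007,"rx":0,"ry":0,"rz":0,"hand":0}]'
```

```text
clock: 10.48
position: [0.6457, -0.1319, 0.0166]
ee_rot: [-0.011, -0.134, 0.987, 0.084]
contact_force: [0.8, -7.1, 2.8]
width: -0.0002
gripper_force: 3.5
```

```bash
python3 -m pendant '[{"dx":0,"dy":0.0059,"dz":0.001,"rx":0,"ry":0,"rz":0,"hand":0},{"dx":0,"dy":0.0079,"dz":0.0014,"rx":0,"ry":0,"rz":0,"hand":0},{"dx":0,"dy":0.0079,"dz":0.0014,"rx":0,"ry":0,"rz":0,"hand":0},{"dx":0,"dy":0.0079,"dz":0.0014,"rx":0,"ry":0,"rz":0,"hand":0},{"dx":0,"dy":0.0079,"dz":0.0014,"rx":0,"ry":0,"rz":0,"hand":0},{"dx":0,"dy":0.0079,"dz":0.0014,"rx":0,"ry":0,"rz":0,"hand":0},{"dx":0,"dy":0.0079,"dz":0.0014,"rx":0,"ry":0,"rz":0,"hand":0},{"dx":0,"dy":0.0079,"dz":0.0014,"rx":0,"ry":0,"rz":0,"hand":0},{"dx":0,"dy":0.0079,"dz":0.0014,"rx":0,"ry":0,"rz":0,"hand":0},{"dx":0,"dy":0.0079,"dz":0.0014,"rx":0,"ry":0,"rz":0,"hand":0},{"dx":0,"dy":0.0079,"dz":0.0014,"rx":0,"ry":0,"rz":0,"hand":0},{"dx":0,"dy":0.0059,"dz":0.001,"rx":0,"ry":0,"rz":0,"hand":0}]'
```

```text
clock: 11.48
position: [0.6205, -0.0433, 0.0165]
ee_rot: [-0.011, -0.134, 0.987, 0.084]
contact_force: [-2.0, -7.9, 4.1]
width: -0.0001
gripper_force: 3.7
```

```bash
python3 -m pendant '[{"dx":0,"dy":0.0059,"dz":0.001,"rx":0,"ry":0,"rz":0,"hand":0},{"dx":0,"dy":0.0079,"dz":0.0014,"rx":0,"ry":0,"rz":0,"hand":0},{"dx":0,"dy":0.0079,"dz":0.0014,"rx":0,"ry":0,"rz":0,"hand":0},{"dx":0,"dy":0.0079,"dz":0.0014,"rx":0,"ry":0,"rz":0,"hand":0},{"dx":0,"dy":0.0079,"dz":0.0014,"rx":0,"ry":0,"rz":0,"hand":0},{"dx":0,"dy":0.0079,"dz":0.0014,"rx":0,"ry":0,"rz":0,"hand":0},{"dx":0,"dy":0.0079,"dz":0.0014,"rx":0,"ry":0,"rz":0,"hand":0},{"dx":0,"dy":0.0079,"dz":0.0014,"rx":0,"ry":0,"rz":0,"hand":0},{"dx":0,"dy":0.0079,"dz":0.0014,"rx":0,"ry":0,"rz":0,"hand":0},{"dx":0,"dy":0.0079,"dz":0.0014,"rx":0,"ry":0,"rz":0,"hand":0},{"dx":0,"dy":0.0079,"dz":0.0014,"rx":0,"ry":0,"rz":0,"hand":0},{"dx":0,"dy":0.0059,"dz":0.001,"rx":0,"ry":0,"rz":0,"hand":0}]'
```

```text
clock: 12.48
position: [0.5951, 0.046, 0.0164]
ee_rot: [-0.012, -0.135, 0.987, 0.085]
contact_force: [-3.1, -8.2, 5.8]
width: -0.0002
gripper_force: 3.8
```

```bash
python3 -m pendant '[{"dx":0,"dy":0.0049,"dz":0.0009,"rx":0,"ry":0,"rz":0,"hand":0},{"dx":0,"dy":0.0049,"dz":0.0009,"rx":0,"ry":0,"rz":0,"hand":0},{"dx":0,"dy":0.0049,"dz":0.0009,"rx":0,"ry":0,"rz":0,"hand":0},{"dx":0,"dy":0.0049,"dz":0.0009,"rx":0,"ry":0,"rz":0,"hand":0},{"dx":0,"dy":0.0049,"dz":0.0009,"rx":0,"ry":0,"rz":0,"hand":0},{"dx":0,"dy":0.0039,"dz":0.0007,"rx":0,"ry":0,"rz":0,"hand":0},{"dx":0,"dy":0.003,"dz":0.0005,"rx":0,"ry":0,"rz":0,"hand":0},{"dx":0,"dy":0.003,"dz":0.0005,"rx":0,"ry":0,"rz":0,"hand":0}]'
python3 -m pendant '[{"dx":0,"dy":0.002,"dz":0.0003,"rx":0,"ry":0,"rz":0,"hand":0},{"dx":0,"dy":0.002,"dz":0.0003,"rx":0,"ry":0,"rz":0,"hand":0}]'
```

```text
clock: 13.15
position: [0.5859, 0.0796, 0.0163]
ee_rot: [-0.012, -0.135, 0.987, 0.085]
contact_force: [-2.0, -7.3, 5.9]
width: -0.0002
gripper_force: 3.7
clock: 13.32
position: [0.5848, 0.0835, 0.0163]
ee_rot: [-0.012, -0.135, 0.987, 0.085]
contact_force: [-3.5, -7.6, 5.6]
width: 0.0001
gripper_force: 3.6
```

```bash
python3 -m pendant '[{"dx":0,"dy":0.002,"dz":0.0003,"rx":0,"ry":0,"rz":0,"hand":0},{"dx":0,"dy":0.002,"dz":0.0003,"rx":0,"ry":0,"rz":0,"hand":0}]'
```

```text
clock: 13.48
position: [0.5837, 0.0873, 0.0163]
ee_rot: [-0.012, -0.134, 0.987, 0.085]
contact_force: [-3.2, -6.7, 5.1]
width: 0.0001
gripper_force: 3.6
```

```bash
python3 -m pendant '[{"dx":0,"dy":0.002,"dz":0.0003,"rx":0,"ry":0,"rz":0,"hand":0},{"dx":0,"dy":0.002,"dz":0.0003,"rx":0,"ry":0,"rz":0,"hand":0}]' | grep -E "pos|contact"; python3 -m pendant '[{"dx":0,"dy":0.0015,"dz":0.0003,"rx":0,"ry":0,"rz":0,"hand":0},{"dx":0,"dy":0.0015,"dz":0.0002,"rx":0,"ry":0,"rz":0,"hand":0}]'| grep -E "pos|contact"
```

```text
position: [0.5837, 0.0877, 0.0164]
contact_force: [-1.5, -21.7, 7.5]
position: [0.5837, 0.0879, 0.0165]
contact_force: [-1.7, -27.8, 6.7]
```

```bash
python3 -m pendant '[{"dx":0,"dy":-0.01,"dz":-0.0017,"rx":0,"ry":0,"rz":0,"hand":0},{"dx":0,"dy":-0.025,"dz":-0.0043,"rx":0,"ry":0,"rz":0,"hand":0},{"dx":0,"dy":0.0065,"dz":-0.037,"rx":0,"ry":0,"rz":0,"hand":0},{"dx":0,"dy":0.0065,"dz":-0.037,"rx":0,"ry":0,"rz":0,"hand":0},{"dx":0,"dy":0.0065,"dz":-0.037,"rx":0,"ry":0,"rz":0,"hand":0},{"dx":0,"dy":0.0065,"dz":-0.037,"rx":0,"ry":0,"rz":0,"hand":0},{"dx":0,"dy":0.0065,"dz":-0.037,"rx":0,"ry":0,"rz":0,"hand":0},{"dx":0,"dy":0.0065,"dz":-0.037,"rx":0,"ry":0,"rz":0,"hand":0},{"dx":0,"dy":0.0065,"dz":-0.037,"rx":5,"ry":0,"rz":0,"hand":0},{"dx":0,"dy":0,"dz":0,"rx":5,"ry":0,"rz":0,"hand":0},{"dx":0,"dy":0,"dz":0,"rx":0,"ry":0,"rz":0,"hand":0},{"dx":0,"dy":0,"dz":0,"rx":0,"ry":0,"rz":0,"hand":0}]'
python3 - <<'E'
from h import *
s=manip.get_state();T=q2R(s["ee_rot"]);p=s["position"]
mid=np.array([.6053,.0172,.018]);X=np.array([-.2607,.9654,0]);Y=np.array([-.9654,-.2607,0])
L=mid+X*(.1565-.0225);L[2]=.227;print("lip est",L, "top-meas",[.5625,.1446])
w=cam("wrist");d=cam("top");cv2.imwrite("pics/w6.png",w["frame"]);cv2.imwrite("pics/t2.png",d["frame"])
# lip: bright strip near the lip in the top view; check edges along X through centre
for n,im in(("wrist",w),("top",d)):
  g=cv2.cvtColor(im["frame"],cv2.COLOR_BGR2GRAY);row=[]
  for yy in(.03,-.03,-.05):
    r=[]
    for a in np.arange(-.03,.0301,.004):
      u,v=proj(im,L+X*a+Y*yy)[0]
      r.append(int(g[int(round(v)),int(round(u))]) if 0<=u<639 and 0<=v<479 else -1)
    print(n,yy,r)
print("p",p,"to lip",((L-p)@T).round(4))
# tray front panel top edge: where, along X
M=mid+X*.23
g=cv2.cvtColor(d["frame"],cv2.COLOR_BGR2GRAY)
print("floor colour at old tray", [int(g[tuple(proj(d,mid+X*a)[0][::-1].round().astype(int))]) for a in np.arange(-.15,.16,.02)])
E
```

```text
clock: 14.82
position: [0.5909, 0.063, 0.2787]
ee_rot: [-0.0, -0.135, 0.991, 0.001]
contact_force: [-0.6, 0.2, -0.9]
width: 0.0001
gripper_force: 0.0
lip est [0.5703662 0.1465636 0.227    ] top-meas [0.5625, 0.1446]
wrist 0.03 [115, 132, 76, 75, 87, 152, 153, 155, 150, 145, 156, 122, 122, 122, 121, 122]
wrist -0.03 [89, 71, 80, 79, 104, 140, 151, 153, 147, 116, 151, 172, 173, 173, 174, 173]
wrist -0.05 [21, 117, 126, 63, 72, 135, 149, 151, 145, 103, 147, 106, 106, 105, 103, 115]
top 0.03 [117, 122, 120, 122, 118, 123, 124, 116, 148, 158, 146, 158, 124, 119, 136, 175]
top -0.03 [105, 67, 56, 79, 80, 96, 148, 156, 153, 152, 146, 157, 135, 118, 118, 136]
top -0.05 [51, 49, 50, 53, 57, 55, 53, 70, 151, 153, 147, 152, 146, 135, 178, 172]
p [0.59091667 0.06304291 0.27865615] to lip [-0.0026  0.0859  0.0518]
floor colour at old tray [109, 115, 95, 95, 91, 101, 101, 104, 104, 89, 93, 93, 118, 93, 66, 119]
```

```bash
python3 -m pendant '[{"dx":-0.001,"dy":0.0285,"dz":0,"rx":0,"ry":0,"rz":0,"hand":0},{"dx":-0.001,"dy":0.0285,"dz":0,"rx":0,"ry":0,"rz":0,"hand":0},{"dx":0,"dy":0.0285,"dz":0,"rx":0,"ry":0,"rz":0,"hand":0},{"dx":0,"dy":0,"dz":0.02,"rx":0,"ry":0,"rz":0,"hand":0},{"dx":0,"dy":0,"dz":0.02,"rx":0,"ry":0,"rz":0,"hand":0},{"dx":0,"dy":0,"dz":0.005,"rx":0,"ry":0,"rz":0,"hand":0},{"dx":0,"dy":0,"dz":0.003,"rx":0,"ry":0,"rz":0,"hand":0},{"dx":0,"dy":0,"dz":0.003,"rx":0,"ry":0,"rz":0,"hand":0},{"dx":0,"dy":0,"dz":0.003,"rx":0,"ry":0,"rz":0,"hand":0},{"dx":0,"dy":0,"dz":0.003,"rx":0,"ry":0,"rz":0,"hand":0},{"dx":0,"dy":0,"dz":0,"rx":0,"ry":0,"rz":0,"hand":0}]'
```

```text
clock: 15.83
position: [0.5713, 0.1443, 0.2217]
ee_rot: [0.0, -0.134, 0.991, 0.0]
contact_force: [0.1, -0.3, 0.8]
width: 0.0
gripper_force: 0.0
```

```bash
python3 -m pendant '[{"dx":0,"dy":0.0015,"dz":0.003,"rx":0,"ry":0,"rz":0,"hand":0},{"dx":0,"dy":0,"dz":0.004,"rx":0,"ry":0,"rz":0,"hand":0},{"dx":0,"dy":0,"dz":0.004,"rx":0,"ry":0,"rz":0,"hand":0}]'
```

```text
clock: 16.08
position: [0.571, 0.1462, 0.2111]
ee_rot: [0.001, -0.134, 0.991, 0.0]
contact_force: [-0.7, -0.2, 4.3]
width: 0.0001
gripper_force: 1.9
```

```bash
python3 -m pendant '[{"dx":0,"dy":0,"dz":0.005,"rx":0,"ry":0,"rz":0,"hand":0},{"dx":0,"dy":0,"dz":0.005,"rx":0,"ry":0,"rz":0,"hand":0},{"dx":0,"dy":0,"dz":0.005,"rx":0,"ry":0,"rz":0,"hand":0},{"dx":0,"dy":0,"dz":0.005,"rx":0,"ry":0,"rz":0,"hand":0},{"dx":0,"dy":0,"dz":0.005,"rx":0,"ry":0,"rz":0,"hand":0},{"dx":0,"dy":0,"dz":0.005,"rx":0,"ry":0,"rz":0,"hand":0},{"dx":0,"dy":0,"dz":0.005,"rx":0,"ry":0,"rz":0,"hand":0},{"dx":0,"dy":0,"dz":0.005,"rx":0,"ry":0,"rz":0,"hand":0},{"dx":0,"dy":0,"dz":0.005,"rx":0,"ry":0,"rz":0,"hand":0},{"dx":0,"dy":0,"dz":0.004,"rx":0,"ry":0,"rz":0,"hand":0},{"dx":0,"dy":0,"dz":0.003,"rx":0,"ry":0,"rz":0,"hand":0}]'; python3 -m pendant '[{"dx":0,"dy":0,"dz":0.002,"rx":0,"ry":0,"rz":0,"hand":0},{"dx":0,"dy":0,"dz":0.002,"rx":0,"ry":0,"rz":0,"hand":0}]'|grep -E "pos|cont"
```

```text
clock: 17.0
position: [0.571, 0.1462, 0.1582]
ee_rot: [0.0, -0.134, 0.991, 0.0]
contact_force: [1.4, 1.4, 3.7]
width: 0.0001
gripper_force: 1.8
position: [0.571, 0.1462, 0.1545]
contact_force: [0.7, 1.5, 3.0]
```

```bash
python3 -m pendant '[{"dx":0,"dy":0,"dz":0.002,"rx":0,"ry":0,"rz":0,"hand":0},{"dx":0,"dy":0,"dz":0.001,"rx":0,"ry":0,"rz":0,"hand":0}]'|grep -E "pos|cont"; python3 -m pendant '[{"dx":0,"dy":0,"dz":0.0015,"rx":0,"ry":0,"rz":0,"hand":0},{"dx":0,"dy":0,"dz":0,"rx":0,"ry":0,"rz":0,"hand":0}]'|grep -E "pos|cont"
```

```text
position: [0.571, 0.1462, 0.152]
contact_force: [0.4, 1.0, 10.0]
position: [0.571, 0.1462, 0.152]
contact_force: [-1.5, 1.1, 10.5]
```

```bash
python3 -m pendant '[{"dx":0,"dy":0,"dz":-0.02,"rx":0,"ry":0,"rz":0,"hand":0},{"dx":0,"dy":0,"dz":-0.04,"rx":0,"ry":0,"rz":0,"hand":0},{"dx":0,"dy":0,"dz":-0.04,"rx":0,"ry":0,"rz":0,"hand":0},{"dx":0.03,"dy":-0.02,"dz":-0.02,"rx":0,"ry":0,"rz":0,"hand":0},{"dx":0.03,"dy":-0.03,"dz":0,"rx":0,"ry":0,"rz":0,"hand":0},{"dx":0.03,"dy":-0.03,"dz":0,"rx":0,"ry":0,"rz":0,"hand":0},{"dx":0,"dy":0,"dz":0,"rx":0,"ry":0,"rz":0,"hand":0},{"dx":0,"dy":0,"dz":0,"rx":0,"ry":0,"rz":0,"hand":0},{"dx":0,"dy":0,"dz":0,"rx":0,"ry":0,"rz":0,"hand":0}]'
python3 - <<'E'
from h import *
mid=np.array([.6053,.0172,.018]);X=np.array([-.2607,.9654,0]);Y=np.array([-.9654,-.2607,0])
w=cam("wrist");d=cam("top")
cv2.imwrite("pics/w7.png",w["frame"]);cv2.imwrite("pics/t3.png",d["frame"])
def prof(im,y,z,A):
  g=cv2.GaussianBlur(cv2.cvtColor(im["frame"],cv2.COLOR_BGR2GRAY),(3,3),0);P=proj(im,[[*(mid+X*a+Y*y)[:2],z] for a in A]).round().astype(int)
  return [int(g[v,u]) if 0<=u<640 and 0<=v<480 else -1 for u,v in P]
A=np.arange(.070,.171,.004);print((A*1000).round().astype(int).tolist())
for n,im in(("wrist",w),("top",d)):
  for y in(.02,0,-.02): print("handle",n,y,prof(im,y,.025,A))
A=np.arange(.105,.170,.004);print((A*1000).round().astype(int).tolist())
for n,im in(("wrist",w),("top",d)):
  for y in(.03,0,-.03): print("lip152",n,y,prof(im,y,.152,A))
E
```

```text
clock: 18.25
position: [0.5055, 0.0462, 0.2697]
ee_rot: [-0.001, -0.134, 0.991, 0.0]
contact_force: [1.3, 0.3, -0.3]
width: 0.0002
gripper_force: 0.0
[70, 74, 78, 82, 86, 90, 94, 98, 102, 106, 110, 114, 118, 122, 126, 130, 134, 138, 142, 146, 150, 154, 158, 162, 166, 170]
handle wrist 0.02 [80, 79, 80, 79, 113, 105, 49, 73, 79, 79, 79, 79, 79, 79, 79, 79, 77, 78, 79, 88, 112, 91, 83, 79, 89, 88]
handle wrist 0 [81, 81, 79, 80, 109, 102, 46, 72, 78, 78, 78, 78, 77, 78, 78, 78, 77, 77, 78, 83, 119, 92, 84, 108, 150, 154]
handle wrist -0.02 [62, 77, 79, 80, 111, 108, 51, 45, 45, 51, 54, 45, 45, 51, 48, 44, 45, 50, 45, 64, 100, 97, 81, 99, 146, 154]
handle top 0.02 [43, 61, 76, 100, 110, 114, 123, 130, 134, 134, 131, 128, 126, 119, 98, 55, 49, 47, 48, 48, 51, 54, 67, 64, 86, 79]
handle top 0 [73, 96, 108, 114, 120, 127, 130, 133, 132, 129, 126, 120, 102, 92, 78, 82, 83, 83, 84, 69, 64, 50, 60, 68, 70, 72]
handle top -0.02 [105, 110, 120, 125, 129, 134, 132, 130, 127, 120, 105, 92, 69, 66, 67, 66, 66, 68, 68, 73, 76, 79, 80, 82, 82, 100]
[105, 109, 113, 117, 121, 125, 129, 133, 137, 141, 145, 149, 153, 157, 161, 165, 169]
lip152 wrist 0.03 [65, 65, 65, 68, 97, 94, 147, 151, 152, 149, 141, 154, 137, 65, 133, 173, 173]
lip152 wrist 0 [80, 79, 79, 90, 101, 88, 138, 151, 152, 147, 141, 153, 150, 65, 122, 173, 173]
lip152 wrist -0.03 [13, 10, 12, 12, 13, 13, 13, 13, 13, 13, 13, 13, 13, 13, 13, 13, 39]
lip152 top 0.03 [74, 75, 79, 80, 80, 87, 72, 63, 66, 70, 72, 74, 74, 80, 83, 127, 171]
lip152 top 0 [73, 75, 74, 76, 75, 74, 72, 68, 69, 71, 78, 94, 138, 101, 84, 125, 175]
lip152 top -0.03 [78, 77, 81, 82, 87, 90, 90, 91, 91, 90, 90, 87, 89, 91, 87, 94, 145]
```

The handle bar measures at +88 mm against 88.5 mm expected fully home. The lip lines up at z = 152 mm, so the sash is shut. The arm is clear of everything, so I'm handing in.

```bash
python3 -c "
from rig import manip
print(manip.sign_off())"
```

```text
the job is handed in; nothing more can be done
None
```

Job handed in at about 18 s: before the push all eight stoppers stood in one layer covering all six sections, and the tray then measured fully home and the sash fully down; I could not see the stoppers once the tray was inside.

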